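Clamp a beer tap in the service clamp

TASK

Clamp the beer tap that lies in the service clamp so that it can be cleaned: with a fingertip or the outside of the fingers, swing the steel strap round over the tap until it is fully home under the cam, and then push the cam lever all the way down. Nothing is to be picked up: leave the tap lying in its cradle and leave the loose parts around it where they are.

Things in the scene. Friction and masses are not known exactly. Their poses are not given: they have to be found in the camera images.
- fixture: The service clamp, fixed to the bench: aluminium base plate 120 (x) x 250 (y) x 15 mm; origin at the centre of its underside, z up. Strap pivot post at its +y end (y +90), cam post at its -y end, white cradle with the tap in the middle. A small stop post stands at x 17 to 27, y -52 to -68, up to z 77. Only the strap's hub (to z 88), the cam cheeks and the lever are taller than the strap.
- strap (a joint): Angle of the clamp strap about its upright pivot, rad: 0 = fully home (end stop), along the fixture's -y over the tap, nose under the cam; grows as it swings open towards the fixture's -x, to 1.6 at most. At angle a it points along (-sin a, -cos a) in the fixture's x, y. Stays where left; friction about 0.15 N m (1.5 N at strap_push).
- strap_pivot (a point): The pivot axis of the strap, at the mid-height of the strap: fixture x 0, y +90, z 67 mm.
- strap_push (a point): Point on the centre line of the strap, 110 mm from its pivot, at mid-height. The strap is a plain steel bar 30 mm wide, 22 mm high (z 56 to 78 above the bench, all along) and reaches 180 mm from the pivot. It starts swung open (about 0.9 to 1.4 rad) and is pushed home on its upright side face.
- lever (a joint): Angle of the cam lever above the horizontal, rad: 0 = all the way down (end stop), lying along the fixture's -y; it starts raised at about 0.75 to 1.05 (limit 1.15). It swings about an axle along the fixture's x. Stays where it is left; about 0.22 N m of friction (3 N at lever_push). It must not be lowered before the strap is home.
- cam_axle (a point): Middle of the lever's axle: fixture x 0, y -88, z 96 mm. Steel cheek plates (x +-23, y -74 to -124, up to z 112) on a post (y -102 to -124) carry it.
- lever_push (a point): Point on the centre line of the lever's black round grip, 80 mm from the axle. The grip is 18 mm in diameter and runs from 36 to 108 mm from the axle.
- tap: The black beer tap lying loose in the clamp's cradle: body 28 mm in diameter along the fixture's x, about 135 mm long in all, spout to +y; origin at the middle of the body's axis, 36 mm above the bench. To be left lying there. Top of its body at z 50, of its collar (fixture x +48 to +60) at z 55.
- spare_tap: A second loose black tap of the same shape lying on the bench at the -x side of the clamp, under the open strap; origin on its body axis, 19 mm above the bench; up to 38 mm high. To be left alone.
- ring_nut: A loose steel ring nut, 34 mm across and 14 mm high, lying on the base plate near the cam post; origin at the centre of its underside. To be left alone.
- tap_handle: A loose black tap handle, 110 mm long and 18 mm high, lying on the bench near the clamp's -x, -y corner; origin under its middle. To be left alone.
- brush: A loose cleaning brush, 160 mm long, lying on the bench at the +x side of the clamp. To be left alone.

How it is judged:
On the way, in this order (a step that is already met when the one before it is completed fails the run):
1. the strap is swung fully home while the lever is still up (value of joint strap below 0.06 rad and value of joint lever above 0.5 rad), for 0.2 s.
2. the cam lever is pushed all the way down (value of joint lever below 0.07 rad), for 0.2 s.
At the end, for the whole second after the job is handed in: The strap is within 0.06 rad of its home stop, the lever within 0.07 rad of its lower stop, and the tap lies in its cradle within 15 mm of where it was (value of joint strap below 0.06 rad and value of joint lever below 0.07 rad and distance of tap from where it was at the start of the episode below 0.015 m); the robot touches nothing.
It fails at once if the lever is pushed down before the strap is home (value of joint lever below 0.45 rad and value of joint strap above 0.1 rad).
It fails at once if the tap is lifted or shoved out of its place (more than 15 mm) (distance of tap from where it was at the start of the episode above 0.015 m).
It fails at once if a loose part nearby is moved by more than 20 mm (distance of any of spare_tap, ring_nut, tap_handle, brush from where it was at the start of the episode above 0.02 m).
It also fails if it takes over 56 s, if anything falls off the work surface, if the arm or the gripper's body presses on something with over 40 N, if the wrist force passes 120 N, or if a joint passes its speed limit or range.

ROBOT

A 6-joint arm with a two-finger parallel gripper is mounted at the origin on the work surface. World frame = base frame: x ahead of the robot, y to its left, z up, the work surface at z = 0. Lengths are in m, angles in rad, forces in N, time in s.
With the tool pointing down it reaches from about 0.4 to 0.825 m from the base axis. Payload 7 kg.
Tool frame: the origin (TCP) lies on the centre line of the jaws, within the pads' length; the fingertips stand 11 mm ahead of it and the grasp point (between the pads) lies 8 mm behind it; z points along the fingers, y is the direction in which the jaws open and shut (so a half turn about z gives the same grasp; the last joint's range is limited). The gripper opens to 88 mm and grips with 3 to 60 N. Pads are 19 mm wide; open, the fingers measure 130 mm over their backs; the gripper's body (78 mm by 193 mm) begins 47 mm behind the grasp point.
Start: joints at [1.394, 0.359, 0.012, 0, -1.224, -0.288], TCP at [0.303, 0.603, 0.238] pointing down, gripper open.
Joint ranges: [-3.07, 3.07], [-1.43, 2.12], [-1.02, 1.25], [-3.03, 1.67], [-3.05, -0], [-3.03, 3.03]. Speed limits (rad/s): [2.39, 2.39, 3.01, 3.14, 3.14, 3.14].

INTERFACE

Orientations are given as [roll, pitch, yaw] about the fixed x, y, z axes, in that order (R = Rz(yaw) Ry(pitch) Rx(roll)).
In Python, from station import * gives the robot as it stands.
- The arm moves only by the tool play_rows, never from a script. Its argument "targets" is a list of rows, each a list of 7 numbers: the turn, a rotation vector about the world's x, y, z in rad, then the shift along the world's x, y, z in m, then the opening, from 0 (shut) to 1 (fully open). A call has 1 to 12 rows; each row shifts and turns the pose as measured when the row begins; what a row does not reach is not made up. A row lasts 1/8 s, in which the tool goes at most 62.5 mm and 10.7 degrees, less where a joint would pass 70% of its speed; a pose out of reach is approached as far as the arm can. A call is refused whole if a number of a shift passes 0.0625 or a number of a turn 0.188, either way. A call with a gripper value outside its range is refused whole. The fingers move at their own pace and stop on an object; "grip_force" is the grip in N (left out, the last holds). Time passes only in rows, so rows that do not move let the fingers close. It gives the time, the measured TCP pose, the force and the opening at its end, in the units of the state.
- get_state(): the state, without advancing time (a new reading comes with each control period).
- grab_frame(name): name is "scene" or "top"; returns (picture, depth): 480x640x3 uint8, blue, green, red; 480x640 float32, m along the optical axis (not along the pixel's ray), 0 where there is no reading.
- camera_params(name): a dict with "camera_matrix" (3x3 intrinsics, pixels), "extrinsics" (4x4, takes a point from world to camera coordinates). Camera axes: x right, y up, looking along -z (the intrinsics and any distortion apply to the point x, -y, -z); pixel columns grow to the right and rows downward; lengths in m; the calibration is good to about 2 mm. A picture is of the moment at which its call begins. camera_params takes no time and is no camera call.
- job_done(): hands the job in, once; it reports no verdict.
The state is a dict: "t": time; "q": joint angles; "qd": joint speeds; "joint_efforts": joint torques, N m; "eef_pos": TCP position; "ee_rot": TCP orientation; "force": force on the tool from outside, world axes, zero at the start; "moment": the same for the moment, N m; "width": finger opening in m.
Only numpy, scipy, OpenCV 4.12 (cv2) and the standard library are available. Lean on these libraries where they do the work, as an engineer would, in place of code of your own. Each camera call takes 0.05 s, during which the arm holds its last target.

## Working session

There is one attempt and no reset: what is moved stays moved. The work goes in short steps, Python scripts to look and compute and a tool call to move; the robot and the scene stay as the last step left them, time stands still between calls to the robot, and variables do not carry over. Pictures are saved under pics/ and viewed, and the job is handed in when it is done.

Besides the shell and the picture viewer there is one more tool, called after "Emit:" by a JSON object that holds its "op" and its "data", one argument or row to a line. play_rows: Moves the arm, as the interface text tells. Its arguments: {"type":"object","properties":{"targets":{"type":"array","items":{"type":"array","items":{"type":"number"}}},"grip_force":{"type":"number"}},"required":["targets"]}

```bash
mkdir -p pics; ls
python3 - <<'E'
from station import *
import cv2,numpy as np
for n in ("scene","top"):
    im,d=grab_frame(n); cv2.imwrite(f"pics/{n}0.png",im); np.save(f"pics/{n}0.npy",d)
    p=camera_params(n); print(n,p)
print(get_state())
E
```

```text
pics
scene {'camera_matrix': array([[534.54867919,   0.        , 314.02908216],
       [  0.        , 534.54867919, 237.45240122],
       [  0.        ,   0.        ,   1.        ]]), 'extrinsics': array([[-0.56164308,  0.82736524, -0.00488026,  0.26604201],
       [-0.54489818, -0.36544354,  0.75467675,  0.26106435],
       [ 0.62260985,  0.42651821,  0.65607865, -1.11124388],
       [ 0.        ,  0.        ,  0.        ,  1.        ]])}
top {'camera_matrix': array([[519.55943784,   0.        , 320.81738819],
       [  0.        , 519.55943784, 241.00751504],
       [  0.        ,   0.        ,   1.        ]]), 'extrinsics': array([[ 1.56180174e-02, -9.99877833e-01, -6.29897173e-04,
         2.98171848e-02],
       [ 9.80682427e-01,  1.51953318e-02,  1.95015585e-01,
        -5.59953075e-01],
       [-1.94982189e-01, -3.66348589e-03,  9.80799941e-01,
        -7.90848725e-01],
       [ 0.00000000e+00,  0.00000000e+00,  0.00000000e+00,
         1.00000000e+00]])}
{'t': 0.1, 'q': array([ 1.39409424e+00,  3.59336733e-01,  1.11372845e-02, -2.89651611e-04,
       -1.22412969e+00, -2.88129237e-01]), 'qd': array([ 0.0010145 , -0.0019748 ,  0.00322642,  0.00091049, -0.00023629,
        0.00108803]), 'joint_efforts': array([-1.32671536e-03, -5.84167349e+01,  2.93748307e+01,  7.01542631e+00,
        1.01389736e-02, -5.25039673e-05]), 'eef_pos': array([0.3024036 , 0.60298334, 0.23670016]), 'ee_rot': array([ 3.14004565e+00, -1.74519164e-04, -4.64929807e-01]), 'force': array([0.21219269, 0.12916436, 0.40563146]), 'moment': array([-4.46521334e-04, -2.80262016e-05, -1.41901800e-02]), 'width': 0.08783071405815666}
```

View pics/scene0.png

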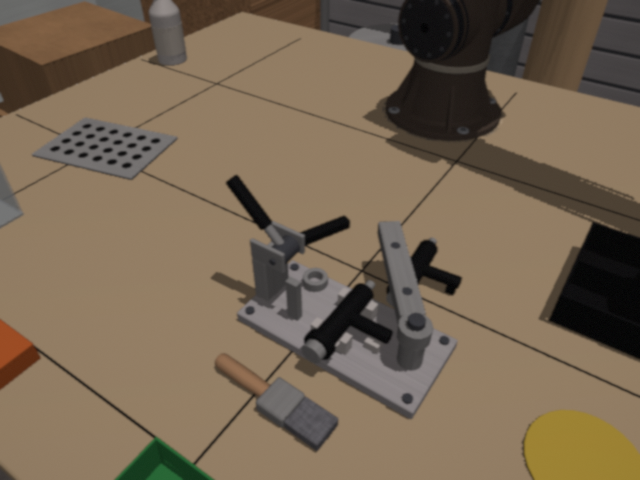

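View pics/top0.png

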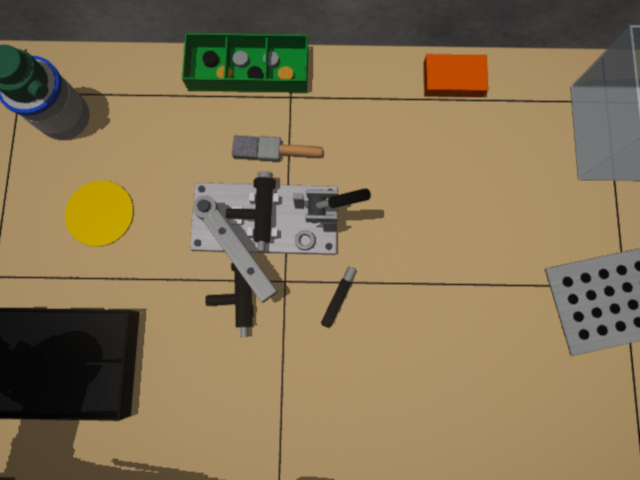

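The top view shows the base plate at about cols 191–338, rows 183–254, with the strap hub at (204,206) and the strap tip at (268,293). The lever grip ends at (368,195). I'll measure these with the depth data.

```bash
cat > h.py <<'E'
import numpy as np,cv2
from station import *
def cloud(n,d):
    p=camera_params(n);K=p["camera_matrix"];E=p["extrinsics"]
    v,u=np.mgrid[:480,:640]
    X=np.stack([(u-K[0,2])/K[0,0]*d,-(v-K[1,2])/K[1,1]*d,-d,np.ones_like(d)],-1)
    W=X@np.linalg.inv(E).T
    W[d<=0]=np.nan
    return W[...,:3]
def proj(n,P):
    p=camera_params(n);K=p["camera_matrix"];E=p["extrinsics"]
    c=np.c_[P,np.ones(len(P))]@E.T
    return np.c_[K[0,2]+K[0,0]*c[:,0]/-c[:,2],K[1,2]+K[1,1]*c[:,1]/c[:,2]]
E
python3 - <<'E'
from h import *
d=np.load("pics/top0.npy");W=cloud("top",d.astype(float));z=W[...,2]
print("bench z",np.nanmedian(z[300:400,400:500]))
box=np.zeros(z.shape,bool);box[160:320,170:380]=1
m=box&(z>.010)&(z<.020)
m=cv2.morphologyEx(m.astype(np.uint8),cv2.MORPH_OPEN,np.ones((3,3)))
n,l,s,c=cv2.connectedComponentsWithStats(m); 
m2=box&(z>.008); m2[254:]=0; m2[:182]=0
for nm,mm in(("plate",m>0),):
    P=W[mm][:,:2]; r=cv2.minAreaRect(P.astype(np.float32)); print(nm,r,len(P))
ms=box&(z>.072)&(z<.083)
n,l,s,c=cv2.connectedComponentsWithStats(ms.astype(np.uint8));print(s)
for i in range(1,n):
    if s[i,4]>100:
        P=W[l==i]; print(cv2.minAreaRect(P[:,:2].astype(np.float32)),P.mean(0),np.median(P[:,2]))
mh=box&(z>.083)&(z<.1); mh[:,240:]=0; print("hub",W[mh].mean(0),mh.sum(), W[mh].min(0),W[mh].max(0))
for (u,v) in [(368,195),(360,195),(350,197),(340,200),(333,203),(268,293)]: print(u,v,W[v,u])
E
```

```text
bench z -0.0011561014184148233
plate ((0.5518875122070312, 0.12172859907150269), (0.2842634618282318, 0.23038575053215027), 89.27259826660156) 5699
[[     0      0    640    480 304797]
 [   293    193     10      7     63]
 [   192    196     84    107   2226]
 [   325    199      1      1      1]
 [   327    199      1      1      1]
 [   325    208     12      8     88]
 [   323    223     14      2     24]]
((0.5452126860618591, 0.1770065724849701), (0.19787698984146118, 0.03698870912194252), 38.55842971801758) [0.53951355 0.17492211 0.07669471] 0.07670442119093446
hub [0.60773869 0.22713173 0.08641635] 120 [0.5988697  0.21770528 0.08321207] [0.6170581  0.23638713 0.09109379]
368 195 [ 0.60442855 -0.02817098  0.17059851]
360 195 [ 0.6040964  -0.01672019  0.17112967]
350 197 [ 0.6044526  -0.00312802  0.15891374]
340 200 [0.60320587 0.01091321 0.14660664]
333 203 [0.60183577 0.0209296  0.1344575 ]
268 293 [0.47161939 0.11948487 0.0747637 ]
```

Run:
```python
from h import *
from scipy.optimize import minimize
psi=-0.0145;hub=np.array([.6077,.2271])
R=lambda p:np.array([[np.cos(p),-np.sin(p)],[np.sin(p),np.cos(p)]])
o=hub-R(psi)@[0,.09];print("origin",o)
def w(P):P=np.array(P,float);return np.c_[P[:,:2]@R(psi).T+o,P[:,2]]
d=np.load("pics/top0.npy");W=cloud("top",d.astype(float))
F=(W[...,:2]-o)@R(psi);z=W[...,2]
m=(abs(F[...,0])<.02)&(F[...,1]<-.12)&(F[...,1]>-.22)&(z>.11)
fy=-(F[...,1][m]+.088);fz=z[m]-.096
P=np.c_[fy,fz];c=np.polyfit(fy,fz,1);print("lever slope",np.arctan(c[0]),"fx",F[...,0][m].mean(),"tip max",fy.max(),fz.max(),m.sum())
m=(z>.072)&(z<.083)&(F[...,0]<-.03)&(F[...,0]>-.2)&(abs(F[...,1])<.1)
q=F[m][:,:2];a=np.arctan2(-q[:,0].mean(),.09-q[:,1].mean());print("strap a",a)
for n in("top","scene"):
    im=cv2.imread(f"pics/{n}0.png")
    def pl(P,c):cv2.polylines(im,[np.round(proj(n,w(P))).astype(int)],True,c,1)
    pl([(-.06,-.125,.015),(.06,-.125,.015),(.06,.125,.015),(-.06,.125,.015)],(0,0,255))
    s,k=np.sin(a),np.cos(a);u=np.array([-s,-k]);v=np.array([-k,s])*.015;b=np.array([0,.09])
    pl([(*(b+v),.078),(*(b-v),.078),(*(b+u*.18-v),.078),(*(b+u*.18+v),.078)],(255,0,0))
    for g in(-.023,.023):pl([(g,-.074,.112),(g,-.124,.112)],(0,255,0))
    pl([(0,-.088,.096),(0,-.088-.108*np.cos(.8),.096+.108*np.sin(.8))],(0,255,255))
    x0,y0,x1,y1=(170,160,400,330) if n=="top" else (200,150,480,430)
    cv2.imwrite(f"pics/ov_{n}.png",cv2.resize(im[y0:y1,x0:x1],None,fx=2.1 if n!="top" else 3,fy=2.1 if n!="top" else 3))
```

```text
origin [0.60639505 0.13710946]
lever slope 0.7278718118415594 fx -0.0006837663857992976 tip max 0.08064298614494006 0.08243408112913383 427
strap a 0.907112103089639
```

View pics/ov_top.png

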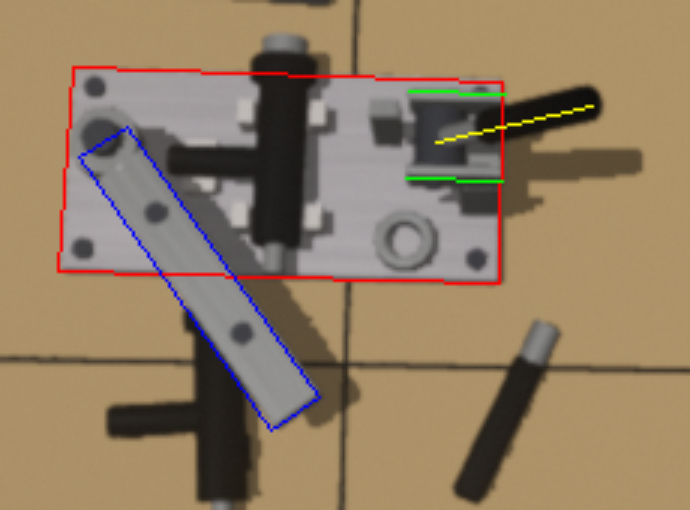

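View pics/ov_scene.png

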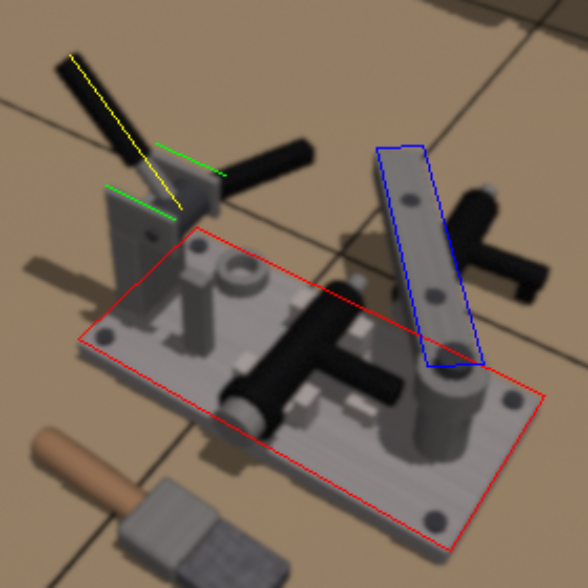

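The overlay agrees to about 3 mm in both views. The strap is at about 0.91 rad and the lever at about 0.75–0.8. I'll close the fingers, align the jaws with world x and go behind the strap.

Emit:
{"op": "play_rows", "data": {
  "targets": [
    [0, 0, -0.11, 0.013, -0.045, 0, 0],
    [0, 0, -0.11, 0.013, -0.045, 0, 0],
    [0, 0, -0.11, 0.013, -0.045, 0, 0],
    [0, 0, -0.11, 0.013, -0.045, 0, 0],
    [0, 0, -0.11, 0.013, -0.045, 0, 0],
    [0, 0, -0.11, 0.013, -0.045, 0, 0],
    [0, 0, -0.11, 0.013, -0.045, 0, 0],
    [0, 0, -0.11, 0.013, -0.045, 0, 0],
    [0, 0, -0.11, 0.013, -0.045, 0, 0],
    [0, 0, -0.11, 0.013, -0.045, 0, 0]
  ],
  "grip_force": 10
}}

```text
t: 1.35
eef_pos: [0.4319, 0.1397, 0.2321]
ee_rot: [3.134, -0.002, -1.596]
force: [1.1, 0.2, 0.1]
width: 0.0004
```

Emit:
{"op": "play_rows", "data": {
  "targets": [
    [0, 0, 0.025, -0.002, 0.015, -0.03, 0],
    [0, 0, 0, 0, 0, -0.04, 0],
    [0, 0, 0, 0, 0, -0.04, 0],
    [0, 0, 0, 0, 0, -0.03, 0]
  ]
}}

```text
t: 1.85
eef_pos: [0.4315, 0.1514, 0.0909]
ee_rot: [3.139, 0.002, -1.579]
force: [0.5, -0.2, -0.2]
width: 0.0005
```

Run:
```python
from h import *
for n in("scene","top"):
    im,d=grab_frame(n); cv2.imwrite(f"pics/{n}1.png",im)
s=get_state();print(s["eef_pos"],s["ee_rot"],s["force"],s["q"])
```

```text
[0.43002733 0.15033178 0.08956978] [ 3.13482338e+00 -1.41168191e-03 -1.57937661e+00] [ 0.25884675 -0.18079035 -0.10107557] [ 0.76756784  0.16118763 -0.64727495 -0.00537514 -0.76816057 -0.77227626]
```

View pics/scene1.png

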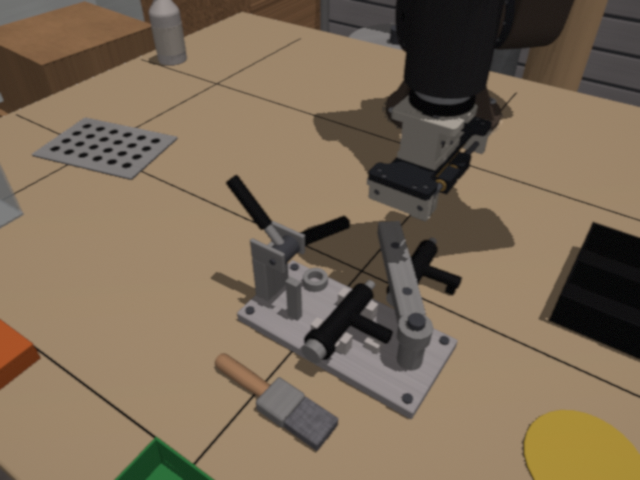

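View pics/top1.png

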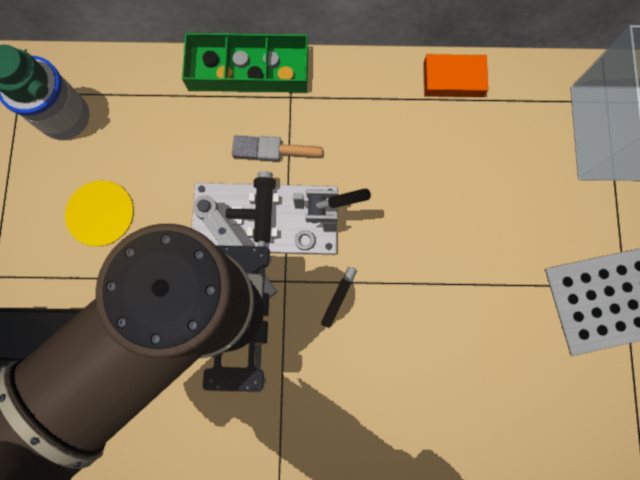

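The scene view shows the gripper behind the strap on its -x side, with its jaws along x. I'll lower it and push.

Emit:
{"op": "play_rows", "data": {
  "targets": [
    [0, 0, 0, 0, 0.004, -0.018, 0],
    [0, 0, 0, 0, 0, -0.001, 0],
    [0, 0, 0, 0.015, 0, 0, 0],
    [0, 0, 0, 0.015, 0, 0, 0],
    [0, 0, 0, 0.015, 0, 0, 0]
  ]
}}

```text
t: 2.58
eef_pos: [0.4796, 0.156, 0.0753]
ee_rot: [3.139, 0.001, -1.577]
force: [-1.6, -0.0, -0.1]
width: 0.0002
```

Emit:
{"op": "play_rows", "data": {
  "targets": [
    [0, 0, 0, 0.015, 0, -0.004, 0],
    [0, 0, 0, 0.015, 0, 0, 0],
    [0, 0, 0, 0.015, 0, 0, 0]
  ]
}}

```text
t: 2.95
eef_pos: [0.5274, 0.155, 0.0706]
ee_rot: [3.137, 0.0, -1.578]
force: [-3.2, 0.2, 0.3]
width: 0.0004
```

Run:
```python
from h import *
im,d=grab_frame("scene"); cv2.imwrite("pics/scene2.png",im)
s=get_state();print(s["eef_pos"],s["ee_rot"],s["force"])
```

```text
[0.52948969 0.15552231 0.07072453] [ 3.13879308e+00  6.06398391e-04 -1.57784770e+00] [3.88778692 1.02201847 1.01226789]
```

View pics/scene2.png

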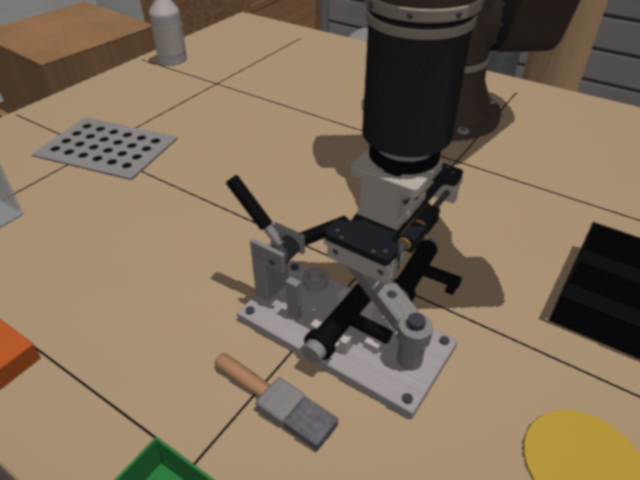

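The strap has swung partway, with its hub at (415,325) and nothing disturbed. I'll carry on.

Emit:
{"op": "play_rows", "data": {
  "targets": [
    [0, 0, 0, 0.012, 0, 0, 0],
    [0, 0, 0, 0.012, 0, 0, 0],
    [0, 0, 0, 0.008, 0, 0, 0],
    [0, 0, 0, 0, 0, 0, 0]
  ]
}}

```text
t: 3.5
eef_pos: [0.5633, 0.1547, 0.0701]
ee_rot: [3.137, -0.001, -1.578]
force: [-0.6, -0.6, -0.5]
width: 0.0004
```

Emit:
{"op": "play_rows", "data": {
  "targets": [
    [0, 0, 0, 0.004, 0, 0, 0],
    [0, 0, 0, 0.004, 0, 0, 0],
    [0, 0, 0, 0.003, 0, 0, 0]
  ]
}}

```text
t: 3.88
eef_pos: [0.5738, 0.1544, 0.0702]
ee_rot: [3.136, -0.001, -1.578]
force: [-2.2, -1.3, 0.9]
width: 0.0006
```

Emit:
{"op": "play_rows", "data": {
  "targets": [
    [0, 0, 0, 0.003, 0, 0, 0],
    [0, 0, 0, 0.003, 0, 0, 0]
  ]
}}

```text
t: 4.12
eef_pos: [0.5782, 0.1541, 0.0701]
ee_rot: [3.133, -0.002, -1.579]
force: [-18.7, 4.1, 13.7]
width: 0.0006
```

Run:
```python
from h import *
im,d=grab_frame("scene"); cv2.imwrite("pics/scene3.png",cv2.resize(im[150:430,200:480],None,fx=2.1,fy=2.1))
s=get_state();print(s["eef_pos"],s["ee_rot"],s["force"])
```

```text
[0.57808088 0.15414892 0.07011793] [ 3.13217941e+00 -1.95719988e-03 -1.57864691e+00] [-10.39966971   0.99128703   6.29847535]
```

View pics/scene3.png

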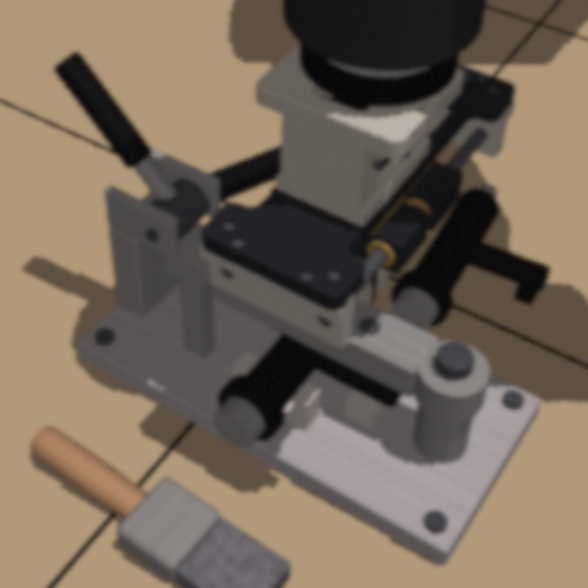

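The force jump means the strap is at its end stop, and the picture shows it lying along the base. I'll back off, lift away and check the angle.

Emit:
{"op": "play_rows", "data": {
  "targets": [
    [0, 0, 0, 0, 0, 0, 0],
    [0, 0, 0, 0, 0, 0, 0],
    [0, 0, 0, -0.015, 0, 0, 0],
    [0, 0, 0, -0.02, 0, 0.03, 0],
    [0, 0, 0, -0.02, 0, 0.06, 0],
    [0, 0, 0, -0.06, 0, 0.06, 0],
    [0, 0, 0, -0.06, 0, 0.02, 0],
    [0, 0, 0, 0, 0, 0, 0]
  ]
}}

```text
t: 5.18
eef_pos: [0.4167, 0.1561, 0.2289]
ee_rot: [3.141, 0.005, -1.578]
force: [0.8, 0.9, -0.2]
width: 0.0007
```

Run:
```python
from h import *
im,d=grab_frame("top"); cv2.imwrite("pics/top4.png",im)
W=cloud("top",d.astype(float));o=np.array([.6064,.1371]);p=-.0145
R=np.array([[np.cos(p),-np.sin(p)],[np.sin(p),np.cos(p)]])
F=(W[...,:2]-o)@R;z=W[...,2]
m=(z>.07)&(z<.083)&(abs(F[...,0])<.05)&(F[...,1]<.065)&(F[...,1]>-.06)
x=F[m][:,0];y=F[m][:,1];print(m.sum(),x.min(),x.max())
ys=[];xs=[]
for b in np.arange(-.05,.06,.01):
    k=abs(y-b)<.005
    if k.sum()>5: ys.append(b);xs.append((x[k].min()+x[k].max())/2);print(round(b,3),x[k].min().round(4),x[k].max().round(4))
c=np.polyfit(ys,xs,1);print("angle",np.arctan(c[0]),c)
im,d=grab_frame("scene"); cv2.imwrite("pics/scene4.png",cv2.resize(im[150:430,200:480],None,fx=2.1,fy=2.1))
s=get_state();print(s["t"],s["eef_pos"],s["ee_rot"],s["force"])
```

```text
1482 -0.01476579199168451 0.02849057561590405
-0.05 -0.0141 0.0285
-0.04 -0.0143 0.0146
-0.03 -0.0145 0.0163
-0.02 -0.0143 0.0159
-0.01 -0.0142 0.0151
0.0 -0.0142 0.015
0.01 -0.0144 0.0143
0.02 -0.0148 0.0147
0.03 -0.0142 0.0164
0.04 -0.0144 0.0153
0.05 -0.0145 0.0157
angle -0.030439998757973902 [-0.0304494   0.00108986]
5.275 [0.41863669 0.15633839 0.22743068] [ 3.13891805e+00  3.00626119e-03 -1.57853921e+00] [ 0.21132658  0.57789736 -0.73435808]
```

View pics/scene4.png

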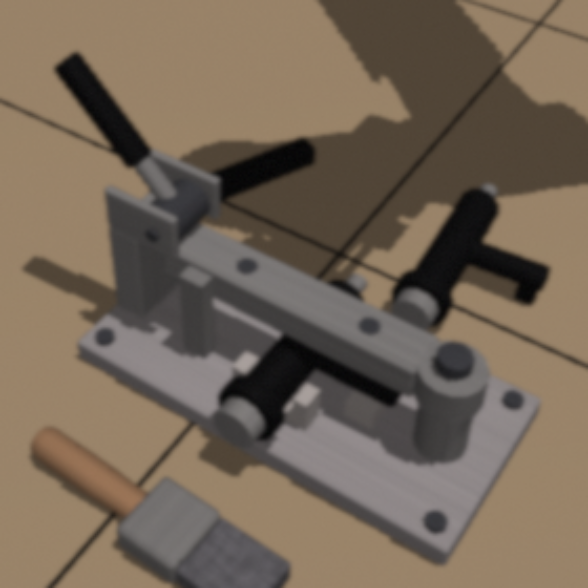

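View pics/top4.png

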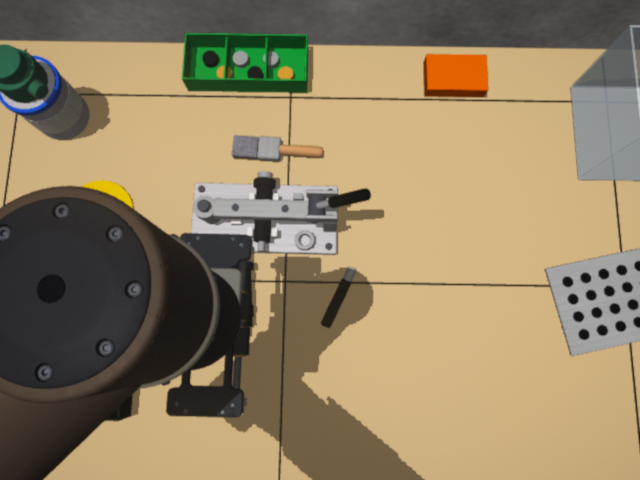

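The strap's left edge is constant at x ≈ -14.4 mm over its whole length, so it's home at about 0 rad. The fitted -0.03 comes from the stop post falling in one bin. The lever is still up and the loose parts haven't moved. Next I'll go above the lever.

Emit:
{"op": "play_rows", "data": {
  "targets": [
    [0, 0, 0, 0.03, -0.026, 0, 0],
    [0, 0, 0, 0.03, -0.026, 0, 0],
    [0, 0, 0, 0.03, -0.026, 0, 0],
    [0, 0, 0, 0.03, -0.026, 0, 0],
    [0, 0, 0, 0.03, -0.026, 0, 0],
    [0, 0, 0, 0.03, -0.026, 0, 0],
    [0, 0, 0, 0, 0, 0, 0]
  ]
}}

```text
t: 6.15
eef_pos: [0.6086, -0.0063, 0.2183]
ee_rot: [3.133, 0.0, -1.579]
force: [0.3, 0.0, 0.0]
width: 0.0005
```

Emit:
{"op": "play_rows", "data": {
  "targets": [
    [0, 0, 0, -0.004, 0.003, -0.02, 0],
    [0, 0, 0, 0, 0, -0.012, 0],
    [0, 0, 0, 0, 0, -0.01, 0]
  ]
}}

```text
t: 6.52
eef_pos: [0.6059, -0.0041, 0.1727]
ee_rot: [3.131, -0.001, -1.581]
force: [0.8, 0.3, 2.5]
width: 0.0007
```

Run:
```python
from h import *
im,d=grab_frame("scene"); cv2.imwrite("pics/scene5.png",cv2.resize(im[90:430,160:480],None,fx=1.7,fy=1.7))
s=get_state();print(s["eef_pos"],s["ee_rot"],s["force"])
```

```text
[ 0.60525745 -0.00399698  0.17127933] [ 3.12937085e+00 -9.22830929e-04 -1.58148703e+00] [ 0.30780748  1.0789815  -0.50254608]
```

View pics/scene5.png

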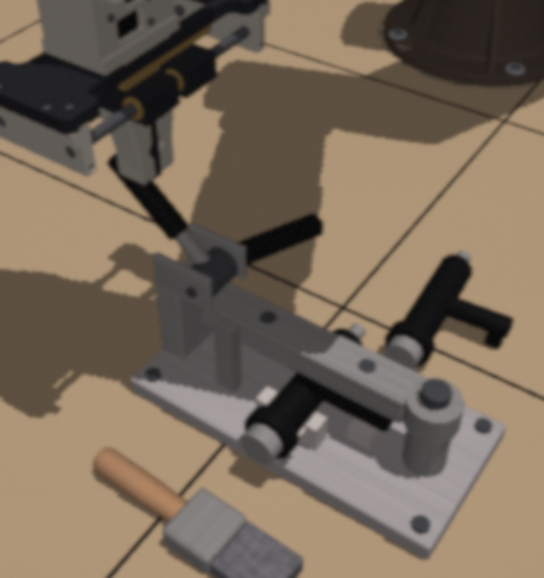

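The closed fingertips rest on the grip near (140,180) in the crop. I'll push down while moving slightly outward.

Emit:
{"op": "play_rows", "data": {
  "targets": [
    [0, 0, 0, 0, -0.005, -0.01, 0],
    [0, 0, 0, 0, -0.005, -0.01, 0],
    [0, 0, 0, 0, -0.006, -0.01, 0],
    [0, 0, 0, 0, -0.006, -0.008, 0]
  ]
}}

```text
t: 7.08
eef_pos: [0.6061, -0.0264, 0.1325]
ee_rot: [3.132, 0.0, -1.58]
force: [-1.0, 2.1, 1.7]
width: 0.0007
```

Emit:
{"op": "play_rows", "data": {
  "targets": [
    [0, 0, 0, 0, -0.004, -0.006, 0],
    [0, 0, 0, 0, -0.002, -0.005, 0],
    [0, 0, 0, 0, 0, -0.004, 0]
  ]
}}

```text
t: 7.45
eef_pos: [0.606, -0.0335, 0.1162]
ee_rot: [3.132, -0.0, -1.581]
force: [-0.0, -0.4, 5.3]
width: 0.0006
```

Emit:
{"op": "play_rows", "data": {
  "targets": [
    [0, 0, 0, 0, 0, -0.003, 0],
    [0, 0, 0, 0, 0, -0.002, 0]
  ]
}}

```text
t: 7.7
eef_pos: [0.6063, -0.0337, 0.1156]
ee_rot: [3.134, -0.001, -1.579]
force: [-8.9, 3.9, 18.5]
width: 0.0007
```

The lever is hard on its stop: the force rose to 18 N with no further travel, at the expected height. I'll hold briefly and retreat upward.

Emit:
{"op": "play_rows", "data": {
  "targets": [
    [0, 0, 0, 0, 0, 0, 0],
    [0, 0, 0, 0, 0, -0.001, 0],
    [0, 0, 0, 0, 0, 0.03, 0],
    [0, 0, 0, 0, 0, 0.05, 0],
    [0, 0, 0, -0.04, -0.04, 0.04, 0],
    [0, 0, 0, -0.05, -0.05, 0, 0],
    [0, 0, 0, -0.05, -0.05, 0, 0],
    [0, 0, 0, 0, 0, 0, 0]
  ]
}}

```text
t: 8.7
eef_pos: [0.4757, -0.1623, 0.2313]
ee_rot: [3.13, -0.004, -1.577]
force: [0.4, 0.4, -0.0]
width: 0.0006
```

Run:
```python
from h import *
im,d=grab_frame("top"); cv2.imwrite("pics/top6.png",im)
W=cloud("top",d.astype(float));o=np.array([.6064,.1371]);p=-.0145
R=np.array([[np.cos(p),-np.sin(p)],[np.sin(p),np.cos(p)]])
F=(W[...,:2]-o)@R;z=W[...,2]
m=(abs(F[...,0])<.006)&(F[...,1]<-.127)&(F[...,1]>-.19)&(z>.08)&(z<.2)
if m.sum():
    print(m.sum(),np.arctan(-np.polyfit(F[m][:,1],z[m],1)[0]),z[m].min(),z[m].max())
m=(z>.07)&(z<.083)&(F[...,0]<0)&(F[...,0]>-.05)
for b in np.arange(-.06,.065,.02):
    k=m&(abs(F[...,1]-b)<.008); print(round(b,2),F[k][:,0].min().round(4) if k.any() else None)
im,d=grab_frame("scene"); cv2.imwrite("pics/scene6.png",cv2.resize(im[150:430,200:480],None,fx=2.1,fy=2.1))
s=get_state();print(s["t"],s["eef_pos"],s["force"])
```

```text
-0.06 None
-0.04 None
-0.02 None
0.0 None
0.02 None
0.04 None
0.06 None
8.8 [ 0.47817798 -0.1608277   0.23112981] [ 1.09809658 -0.59266042  0.61371262]
```

View pics/scene6.png

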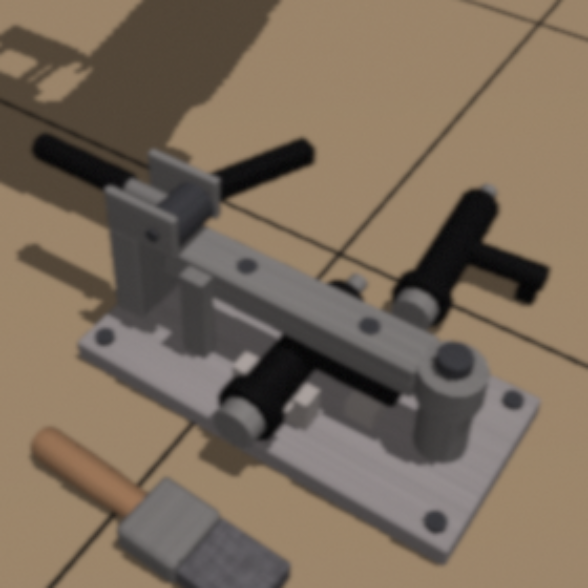

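View pics/top6.png

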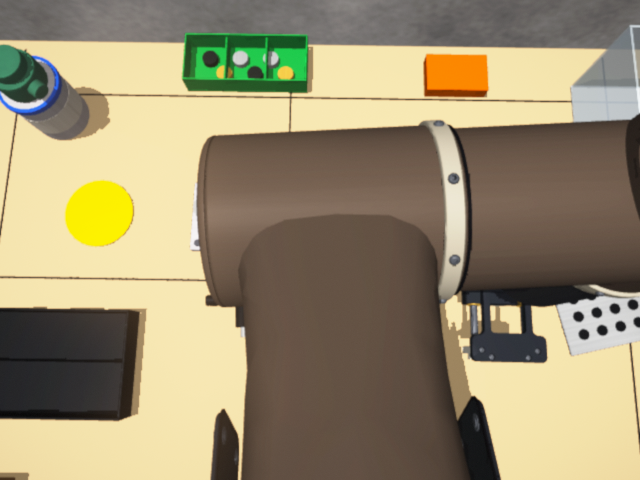

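The arm hides the clamp from the top camera, so I'll measure the lever from the scene camera's depth.

Run:
```python
from h import *
im,d=grab_frame("scene")
W=cloud("scene",d.astype(float));o=np.array([.6064,.1371]);p=-.0145
R=np.array([[np.cos(p),-np.sin(p)],[np.sin(p),np.cos(p)]])
F=(W[...,:2]-o)@R;z=W[...,2]
m=(abs(F[...,0])<.012)&(F[...,1]<-.127)&(F[...,1]>-.2)&(z>.085)&(z<.2)
y=F[m][:,1];zz=z[m];print(m.sum(),y.min())
ys=[];zs=[]
for b in np.arange(-.19,-.128,.008):
    k=abs(y-b)<.004
    if k.sum()>3: ys.append(b);zs.append(np.percentile(zz[k],90))
print(np.round(zs,4),"lever",np.arctan(-np.polyfit(ys,zs,1)[0]))
m=(z>.074)&(z<.083)&(abs(F[...,0])<.04)
ys=[];xs=[]
for b in np.arange(-.04,.065,.01):
    k=m&(abs(F[...,1]-b)<.005)
    ys.append(b);xs.append(F[k][:,0].mean())
print(np.round(xs,4),"strap",np.arctan(np.polyfit(ys,xs,1)[0]))
```

```text
548 -0.19526343764554707
[0.1053 0.1056 0.1058 0.1059 0.1057 0.1055 0.1057 0.1055] lever -0.0014852987319367344
[0.0051 0.0048 0.0056 0.0049 0.0051 0.0048 0.005  0.0051 0.005  0.0047
 0.0049] strap -0.00226785286474457
```

Both are at their stops, with the lever at about -0.001 rad and the strap at about -0.002. I'll hand in.

```bash
python3 -c "
from station import *
print(job_done())"
```

```text
the job is handed in; nothing more can be done
None
```

The tap is clamped and the job is handed in, at about 9 s of the 56 s allowed. With the fingers closed, I pushed the strap round to its end stop, backed off, and then pushed the lever down onto its stop.

**Strap and lever:** the last depth measurements gave the strap at about 0.00 rad and the lever at about 0.00 rad. The pushing force stayed below about 25 N.

**Tap and loose parts:** in the last scene picture the tap, spare tap, tap handle and brush look unmoved, judged by eye. The ring nut is hidden there; the top picture taken after the strap push showed it in place. The arm had retreated and touched nothing.

**Checks that failed or disagreed:**
- **Top view:** the last top picture was no use because the arm covered the clamp, so I used the scene camera instead.
- **Strap fit:** a first fit gave -0.03 rad because the stop post was caught in the measurement. The strap's straight edge and the later fit both gave about 0.

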